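Test the bench residual-current unit and switch it back on

ROBOT

A 6-joint arm with a two-finger parallel gripper is mounted at the origin on the work surface. World frame = base frame: x ahead of the robot, y to its left, z up, the work surface at z = 0. Lengths are in mm, angles in rad, forces in N, time in s.
With the tool pointing down it reaches from about 350 to 850 mm from the base axis. Payload 8.1 kg.
Tool frame: the origin (TCP) lies at the very end of the fingers, on their centre line; the grasp point (between the pads) lies 19 mm behind it; z points along the fingers, y is the line along which they close (so a half turn about z gives the same grasp; the last joint's range is limited). The gripper opens to 93 mm and grips with 3 to 60 N. Pads are 15 mm wide; open, the fingers measure 128 mm over their backs; the gripper's body (75 mm by 188 mm) begins 65 mm behind the grasp point.
Start: joints at [-1.355, 0.13, 1.488, -0, 1.523, -0.085], TCP at [177.791, -573.058, 218.635] pointing down, gripper open.
Joint ranges: [-2.96, 2.96], [-0.89, 2.26], [0.02, 2.5], [-1.34, 4.48], [0, 2.73], [-2.66, 2.66]. Speed limits (rad/s): [2.39, 2.39, 2.79, 3.14, 3.14, 3.14].

INTERFACE

Orientations are given as a unit quaternion [x, y, z, w].
In Python, from workcell import sense, capture, close_job, outline_of, spot_point gives the robot as it stands. The module is installed in compiled form; this text tells all that it offers.
- The arm moves only by the tool move_arm, never from a script. Its argument "series" is a list of rows, each a list of 4 numbers: the shift along the tool's x, y, z in mm, then the turn about the tool's z in degrees. In form: [[dx, dy, dz, roll], ...]. A call has 1 to 20 rows; each row shifts and turns the commanded pose from where the row before left it, along the tool's axes as they then stand; what a row does not reach is not made up. A row lasts 1/10 s, in which the tool goes at most 50 mm and 8.59 degrees, less where a joint would pass 70% of its speed; a pose out of reach is approached as far as the arm can. A call with a gripper value outside its range is refused whole. "claw" is the closure, from -1 (fully open) to 1 (shut), set as the call begins (left out, the last holds). The fingers move at their own pace and stop on an object; "squeeze" is the grip in N (left out, the last holds). Time passes only in rows, so rows that do not move let the fingers close. It gives the time, the measured TCP pose, the force, the opening and the grip force at its end, in the units of the state.
- sense(): the state, without advancing time (a new reading comes with each control period).
- capture(name): name is "side" or "top"; returns a dict with "image" (384x512x3 uint8, red, green, blue), "fov_y" (degrees; the focal length in pixels is half the picture's height over the tangent of half this angle, whatever the lens; pixels are square), "cx", "cy" (the principal point, pixels), "k1" (the pictures are not rectified: a ray, as slopes to the right and down, at radius r is drawn at 1 + k1 r^2 times it, then the intrinsics apply), "R" (3x3) and "t" (3): a world point X has camera coordinates R X + t. Camera axes: x right, y down, z forward; pixel columns grow to the right and rows downward; lengths in mm; the calibration is good to about 2 mm. A picture is of the moment at which its call begins. There is no depth.
- close_job(): hands the job in; it is judged then, once.
Trained networks look in a picture, given as the dict that the camera call returned (one of the last four; its "shot" number tells which), for a name from the list of things; names that differ only in an ending like _2 or _b are one class to them, and where a whole thing is asked for, a point or a joint stands for the part that bears it (a point fixed in the world has none). Each returns a list of dicts, best first, with "p" (0 to 1); they miss things now and then, are a little off and sometimes report something else, mostly with a low value. They report only what shows in the picture. A call takes as long as a camera call.
- outline_of(label, picture): "region" (384x512 bool, what is visible of it) and "bbox" ([centre column, centre row, width, height] in pixels, round what is visible of it).
- spot_point(label, picture): "pixel" ([column, row] in pixels: a listed point, or the origin of a listed thing).
The state is a dict: "clock": time; "qpos": joint angles; "joint_velocities": joint speeds; "joint_torque": joint torques, N m; "position": TCP position; "tool_rot": TCP orientation; "contact_force": force on the tool from outside, world axes, zero at the start; "moment": the same for the moment, N m; "grip_width": opening from 0.0 (shut) to 1.0 (fully open); "gripper_force": force on a finger pad.
Only numpy, scipy, OpenCV 4.12 (cv2) and the standard library are available. Lean on these libraries where they do the work, as an engineer would, in place of code of your own. Each camera call takes 0.05 s, during which the arm holds its last target. There are 200 camera calls.

TASK

Do the routine trip test on the grey residual-current unit: press its round test button, gently, until the black lever drops all the way down, then lift the lever back up until it latches and stays up by itself. Leave everything else on the bench where it stands.

Things in the scene. Friction and masses are not known exactly. Their poses are not given: they have to be found in the camera images.
- unit: Grey painted steel case screwed to the bench, 160 deep (x) x 240 wide (y) x 175 mm tall, with a steel hoop on top and a lever. Origin: centre of its underside; x from front to back, z up. Front face at x = -60 mm, 85 mm high; from its upper edge a flat control face rises backwards at 34 degrees to the back block (x = 35 to 100 mm, flat top). Button and lever stand on this slope.
- hoop (a point): Middle of the guard hoop, a 12 mm steel tube across the unit (y = -112 to 112 mm) over the control face; in the unit's frame (-4, 0, 236) mm. From both ends a level tube runs back to a post on the back block (x = 60 mm); its front is open. A vertical gripper does not get down to the button; one that comes from the unit's front, leaning 30 to 40 degrees, passes below the hoop.
- test_button: White round push button, 36 mm across, in a 52 mm steel collar 6 mm high. Origin: its centre in the plane of the slope, in the unit's frame (-2, -70, 124) mm; z is its axis, out of the slope (34 degrees from vertical, to the front). It goes in along -z by up to 10 mm against a spring (2 to 6 N and some latch friction); the lever drops at 5 to 8 mm. At most 45 N.
- button_top (a point): Centre of the button's pressing face, 14 mm out of the sloping face: in the unit's frame (-10, -70, 136) mm at rest. Same axes as the button.
- lever (a joint): Lever angle, rad. About 0.05: up and latched, square to the slope (points up and to the front; at angle 0, 56 degrees above level). 1.1: dropped, lower stop (points to the front, 7 degrees below level). A spring pulls it down: it stays up only if latched. Upper stop at -0.1: lifted to about -0.06 or beyond the latch clicks in; let go, it settles at about 0.05.
- lever_hinge (a point): Centre of the lever's hinge, in the unit's frame (-16, 65, 109) mm; the hinge runs along the unit's y.
- lever_grip (a point): Point in the middle of the lever, 80 mm from the hinge, a good place to hold it. The lever is a black bar 26 mm wide (along the unit's y), 12 mm thick, its end 100 mm from the hinge; point z points along it to its end. Lifting takes up to about 12 N here, most just before it latches.
- station: Soldering station, a low black box 170 x 120 x 110 mm, fixed; a bystander. Origin: centre of its underside.
- reel_a: Solder reel standing on end, 62 mm diameter, 67 mm tall, in front of the grey unit; a bystander. Origin: centre of its underside.
- reel_b: Another such reel, in front of the soldering station; a bystander.
- parts_bin: Open black bin, 160 x 100 x 60 mm; a bystander. Origin: centre of its underside.
- flask: White bottle, 56 mm diameter, 140 mm tall; a bystander. Origin: centre of its underside.
- driver: Screwdriver, 180 mm long, lying; a bystander.

How it is judged (in metres and radians):
On the way, in this order (a step that is already met when the one before it is completed fails the run):
1. the test button is pushed in by the gripper (contact force between the fingers and test_button above 1 N and z of button_top in the frame of unit below 0.1335 m).
2. then the lever drops to its lower stop (value of joint lever above 1 rad), for 0.1 s.
At the end, for the whole second after the job is handed in: The lever is up and latched: its angle is below 0.12 rad and it is at rest (below 0.1 rad/s), held by nothing but its own latch (value of joint lever below 0.12 rad and velocity of joint lever between -0.1 and 0.1 rad/s); the robot touches nothing.
It fails at once if the button is pushed with more than 45 N (contact force between any of the fingers, the arm and test_button above 45 N).
It fails at once if a reel, the bin, the bottle or the screwdriver is pushed more than 30 mm from its place (distance of any of reel_a, reel_b, parts_bin, flask, driver from where it was at the start of the episode above 0.03 m).
It also fails if it takes over 54 s, if anything falls off the work surface, if the arm or the gripper's body presses on something with over 40 N, if the wrist force passes 120 N, or if a joint passes its speed limit or range.

## Working session

There is one attempt and no reset: what is moved stays moved. The work goes in short steps, Python scripts to look and compute and a tool call to move; the robot and the scene stay as the last step left them, time stands still between calls to the robot, and variables do not carry over. Pictures are saved under pics/ and viewed, at most 10 in all, crops included, and the job is handed in when it is done.

Besides the shell and the picture viewer there is one more tool, called after "Emit:" by a JSON object that holds its "method" and its "body". move_arm: Moves the arm, as the interface text tells. Its arguments: {"type":"object","properties":{"series":{"type":"array"},"claw":{"type":"number"},"squeeze":{"type":"number"}},"required":["series"]}

```bash
mkdir -p pics; cat > h.py <<'E'
import numpy as np, cv2
from workcell import *
def K(c):
    f=c["image"].shape[0]/2/np.tan(np.radians(c["fov_y"]/2)); return f
def proj(c,X):
    P=np.atleast_2d(X)@np.array(c["R"]).T+np.array(c["t"]); s=P[:,:2]/P[:,2:]
    s=s*(1+c["k1"]*(s**2).sum(1,keepdims=True)); return s*K(c)+[c["cx"],c["cy"]]
def save(c,n): cv2.imwrite("pics/"+n,c["image"][:,:,::-1])
E
python3 - <<'E'
from h import *
print(sense())
for n in("side","top"):
    c=capture(n); save(c,n+"0.png"); print(n,{k:np.round(c[k],3).tolist() for k in("fov_y","cx","cy","k1","R","t")})
    for l in("unit","hoop","test_button","button_top","lever_hinge","lever_grip","station","reel_a","parts_bin","flask","driver"):
        print(l,[(np.round(d["pixel"],1).tolist(),round(d["p"],2)) for d in spot_point(l,c)[:3]])
E
```

```text
{'clock': 0.0, 'qpos': array([-1.35541714e+00,  1.31170138e-01,  1.48929053e+00, -2.57844339e-05,
        1.52299688e+00, -8.54116239e-02]), 'joint_velocities': array([-0.00010654, -0.00041744, -0.00033866,  0.00113125, -0.00203641,
       -0.00149199]), 'joint_torque': array([ 6.54883934e-04, -5.59836459e+01, -4.91756988e+01,  7.66761904e-02,
        3.57340090e-02, -2.23631496e-04]), 'position': array([ 177.64666374, -572.49278107,  217.57591653]), 'tool_rot': array([ 9.88711388e-01,  1.49829640e-01, -7.34011383e-05, -9.29644432e-04]), 'contact_force': array([0.73892889, 0.01256253, 1.0715623 ]), 'moment': array([ 0.00365229, -0.00501071, -0.00744974]), 'gripper_force': 0.0, 'grip_width': 0.9954183267379068}
side {'fov_y': 53.669, 'cx': 257.25, 'cy': 188.564, 'k1': 0.005, 'R': [[-0.954, -0.3, -0.02], [-0.188, 0.647, -0.739], [0.235, -0.701, -0.673]], 't': [510.43, 194.812, 1087.388]}
unit [([234.1, 183.7], 0.85)]
hoop [([228.2, 127.4], 0.55)]
test_button [([232.4, 143.5], 0.42)]
button_top [([236.7, 143.1], 0.35)]
lever_hinge [([234.9, 173.7], 0.57)]
lever_grip [([247.1, 159.6], 0.
[... 181 characters left out ...]
[([272.2, 139.1], 0.81), ([234.2, 172.9], 0.39)]
driver [([268.1, 368.1], 0.65)]
top {'fov_y': 48.565, 'cx': 263.534, 'cy': 198.407, 'k1': -0.157, 'R': [[-0.007, -1.0, -0.002], [-0.995, 0.007, -0.098], [0.098, 0.001, -0.995]], 't': [45.932, 538.801, 1380.136]}
unit [([311.8, 163.0], 0.94), ([226.7, 220.8], 0.43)]
hoop []
test_button [([339.9, 153.4], 0.47)]
button_top [([344.7, 152.3], 0.53)]
lever_hinge [([301.4, 165.4], 0.91), ([396.0, 179.4], 0.5)]
lever_grip [([301.1, 176.5], 0.5)]
station [([227.3, 170.8], 0.83)]
reel_a [([335.2, 221.7], 0.62), ([226.3, 218.2], 0.51)]
parts_bin [([138.5, 195.6], 0.96)]
flask [([395.5, 176.6], 0.8), ([339.2, 151.1], 0.44)]
driver [([149.8, 251.6], 0.77)]
```

View pics/side0.png

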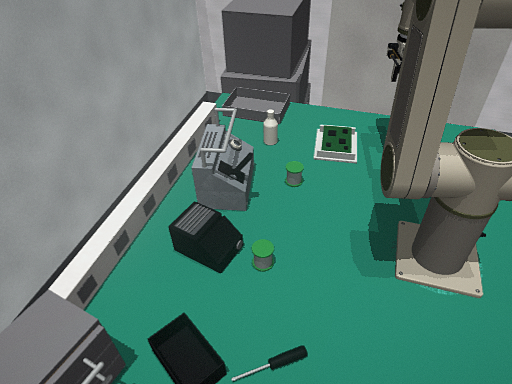

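View pics/top0.png

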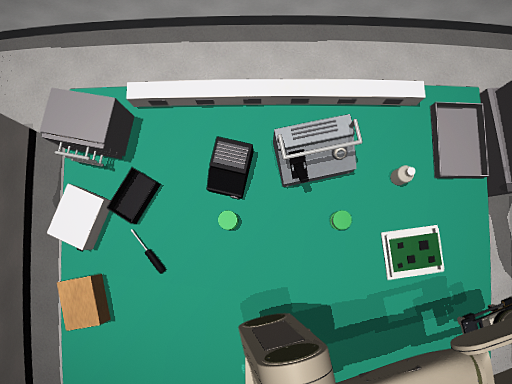

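The unit sits at about (316,150) in the top view and (224,170) in the side view. It is slightly yawed, with the button at (340,153) and the lever at (300,170). Next I fit its pose.

```bash
cat > fit.py <<'E'
from h import *
from scipy.optimize import least_squares
M={"unit":(0,0,0),"hoop":(-4,0,236),"test_button":(-2,-70,124),"button_top":(-10,-70,136),"lever_hinge":(-16,65,109),"lever_grip":(-16-80*np.cos(np.radians(53.1)),65,109+80*np.sin(np.radians(53.1)))}
def T(p,X):
    c,s=np.cos(p[2]),np.sin(p[2]); X=np.atleast_2d(X)
    return X@np.array([[c,-s,0],[s,c,0],[0,0,1]]).T+[p[0],p[1],0]
E
python3 - <<'E'
from fit import *
obs=[];cs={}
for n in("side","top"):
    c=capture(n);cs[n]=c
    for l in M:
        for d in spot_point(l,c)[:1]: obs.append((n,l,d["pixel"]))
    cs[n+"m"]=outline_of("unit",c)[0]["region"]
def res(p): return np.concatenate([proj(cs[n],T(p,M[l]))[0]-px for n,l,px in obs])
r=least_squares(res,[700,-80,0],loss="soft_l1",f_scale=2)
print(r.x,np.degrees(r.x[2]))
for o,e in zip(obs,res(r.x).reshape(-1,2)): print(o[:2],e.round(1))
p=r.x; np.save("p.npy",p)
lines=[]
for y in(-120,120):
    prof=[(-60,y,0),(-60,y,85),(35,y,85+95*np.tan(np.radians(34))),(35,y,175),(100,y,175),(100,y,0),(-60,y,0)]
    lines.append(prof)
for q in prof: lines.append([(q[0],-120,q[2]),(q[0],120,q[2])])
lines.append([(60,-112,175),(60,-112,236),(-4,-112,236),(-4,112,236),(60,112,236),(60,112,175)])
lines.append([M["lever_hinge"],M["lever_grip"]]);lines.append([M["test_button"],M["button_top"]])
out=[]
for n,(x,y) in(("side",(170,85)),("top",(250,85))):
    im=cv2.resize(cs[n]["image"][:,:,::-1][y:y+140,x:x+130],None,fx=3,fy=3,interpolation=cv2.INTER_CUBIC)
    for L in lines:
        q=((proj(cs[n],T(p,L))-[x,y])*3).astype(np.int32)+1
        cv2.polylines(im,[q.reshape(-1,1,2)],False,(0,0,255),1)
    out.append(im)
cv2.imwrite("pics/ov1.png",np.hstack(out))
# other positions on bench
for n,l,h in(("top","reel_a",0),("top","flask",0)):
    for d in spot_point(l,cs[n]): 
        f=lambda w:proj(cs[n],[w[0],w[1],h])[0]-d["pixel"]
        print(l,d["p"],least_squares(f,[600,-100]).x.round())
E
```

```text
[ 6.63335862e+02 -1.25023309e+02  1.50560296e-01] 8.626469523227799
('side', 'unit') [-1.5 -2. ]
('side', 'hoop') [1.3 1.2]
('side', 'test_button') [-0.7  1.5]
('side', 'button_top') [ 0.5 -1. ]
('side', 'lever_hinge') [-2.9 -1.6]
('side', 'lever_grip') [0.8 2. ]
('top', 'unit') [0.9 1.4]
('top', 'hoop') [ 174.1 -100.1]
('top', 'test_button') [-0.1 -2.1]
('top', 'button_top') [-1.4  4.5]
('top', 'lever_hinge') [-21.6  16.1]
('top', 'lever_grip') [ 0.7 -0.4]
reel_a 0.85 [ 466. -208.]
reel_a 0.53 [467. 166.]
flask 0.54 [ 608. -405.]
flask 0.5 [ 672. -134.]
```

View pics/ov1.png

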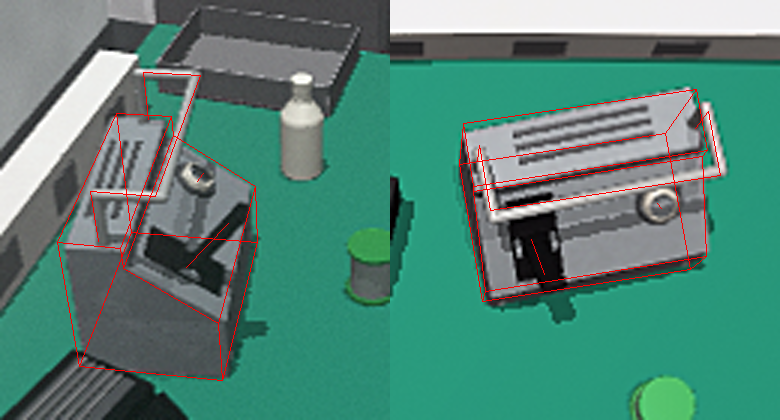

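Both overlays match the unit to about 1–2 px (3–4 mm). The wireframe follows the case edges and hoop, and the button is at (200,180) in the left crop. The moves can't tilt the tool directly, so I'll go to free space along the unit's heading and see how the arm behaves at the limit of its reach.

Emit:
{"method": "move_arm", "body": {"series": [[0, 0, -45, 1.8], [0, 0, -45, 1.8], [0, 0, -45, 1.8], [0, 0, -45, 1.8], [0, 0, -45, 1.4], [0, 0, 0, 0]], "claw": 1, "squeeze": 20}}

```text
clock: 2.7
position: [178.1, -574.3, 452.3]
tool_rot: [0.997, 0.075, 0.001, 0.006]
contact_force: [0.9, 0.3, 1.2]
grip_width: 0.531
gripper_force: 0.0
```

Emit:
{"method": "move_arm", "body": {"series": [[29, -30, 0, 0], [29, -30, 0, 0], [29, -30, 0, 0], [29, -30, 0, 0], [29, -30, 0, 0], [29, -30, 0, 0], [29, -30, 0, 0], [29, -30, 0, 0], [29, -30, 0, 0], [29, -30, 0, 0], [29, -30, 0, 0], [29, -30, 0, 0], [29, -30, 0, 0], [29, -30, 0, 0], [29, -30, 0, 0], [29, -30, 0, 0], [29, -30, 0, 0], [29, -30, 0, 0], [29, -30, 0, 0], [29, -30, 0, 0]]}}

```text
clock: 4.7
position: [661.9, 108.8, 443.1]
tool_rot: [0.997, 0.075, -0.0, 0.0]
contact_force: [0.8, -0.3, 0.2]
grip_width: 0.005
gripper_force: 0.0
```

Emit:
{"method": "move_arm", "body": {"series": [[40, 0, 0, 0], [40, 0, 0, 0], [40, 0, 0, 0], [40, 0, 0, 0], [40, 0, 0, 0], [40, 0, 0, 0], [40, 0, 0, 0], [40, 0, 0, 0], [0, 0, 0, 0]]}}

```text
clock: 5.6
position: [843.7, 133.8, 385.9]
tool_rot: [0.996, 0.075, 0.055, -0.005]
contact_force: [0.1, -0.6, -1.2]
grip_width: 0.006
gripper_force: 0.0
```

```bash
python3 -c "
from workcell import sense
from scipy.spatial.transform import Rotation as R
s=sense();print(s['clock'],s['position'],s['qpos'].round(3),s['tool_rot']);print(R.from_quat(s['tool_rot']).as_matrix().round(3))"
```

```text
5.6 [843.65671782 133.75900477 385.91130066] [0.094 0.988 0.026 0.008 2.016 1.518] [ 0.99562327  0.07517472  0.0553232  -0.00473462]
[[ 0.983  0.15   0.109]
 [ 0.149 -0.989  0.018]
 [ 0.111 -0.001 -0.994]]
```

It tilts the right way, 6° outward. I'll keep pushing.

Emit:
{"method": "move_arm", "body": {"series": [[45, 0, 0, 0], [45, 0, 0, 0], [45, 0, 0, 0], [45, 0, 0, 0], [45, 0, 0, 0], [45, 0, 0, 0]]}}

```text
clock: 6.2
position: [936.8, 147.0, 355.3]
tool_rot: [0.986, 0.074, 0.151, -0.012]
contact_force: [-0.9, -0.2, -0.2]
grip_width: 0.007
gripper_force: 0.0
```

```bash
cat > st.py <<'E'
from workcell import sense
import numpy as np
from scipy.spatial.transform import Rotation as R
s=sense();m=R.from_quat(s['tool_rot']).as_matrix();print(s['clock'],s['position'].round(1),s['qpos'].round(3),s['contact_force'].round(1));print(m.round(3))
z=m[:,2];print('lean',np.degrees(np.arccos(-z[2])),'az',np.degrees(np.arctan2(z[1],z[0])),'yaxis',np.degrees(np.arctan2(m[0,1],-m[1,1])))
E
python3 st.py
```

```text
6.2 [936.8 147.  355.3] [0.094 1.045 0.024 0.019 1.77  1.521] [-0.9 -0.2 -0.2]
[[ 0.944  0.15   0.295]
 [ 0.143 -0.989  0.047]
 [ 0.299 -0.002 -0.954]]
lean 17.372487143908717 az 8.992939083887618 yaxis 8.654901919446772
```

```bash
python3 -c "
from h import *
a=capture('side');b=capture('top')
cv2.imwrite('pics/c2.png',cv2.resize(np.hstack([a['image'],b['image']])[:,:,::-1],(800,300),interpolation=cv2.INTER_AREA))
for c in(a,b):print(proj(c,[[936.8,147,355],[880,0,0],[930,0,0],[1000,0,0],[1100,0,0]]).round())"
```

```text
[[ 86. 130.]
 [161. 197.]
 [148. 194.]
 [130. 191.]
 [105. 185.]]
[[223.  40.]
 [275. 101.]
 [275.  88.]
 [275.  69.]
 [274.  43.]]
```

View pics/c2.png

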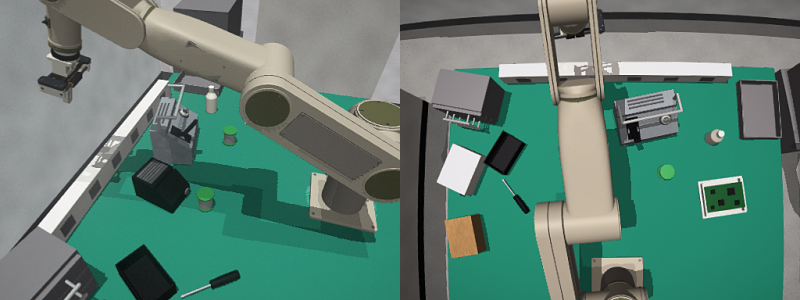

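The side view shows the gripper at about (65,85), past the white strip, with its clearance to the back wall uncertain. I'll move up and back along the reach limit, then go on tilting there.

Emit:
{"method": "move_arm", "body": {"series": [[-11, 0, -47, 0], [-11, 0, -47, 0], [-11, 0, -47, 0], [-11, 0, -47, 0], [-11, 0, -47, 0], [-11, 0, -47, 0], [0, 0, 0, 0]]}}

```text
clock: 7.0
position: [775.4, 122.3, 604.1]
tool_rot: [0.984, 0.074, 0.161, -0.013]
contact_force: [-0.3, 0.7, 0.6]
grip_width: 0.008
gripper_force: 0.0
```

Emit:
{"method": "move_arm", "body": {"series": [[45, 0, 0, 0], [45, 0, 0, 0], [45, 0, 0, 0], [45, 0, 0, 0], [45, 0, 0, 0], [45, 0, 0, 0]]}}

```text
clock: 7.6
position: [886.0, 138.0, 572.9]
tool_rot: [0.966, 0.073, 0.246, -0.02]
contact_force: [-0.2, 0.7, 0.5]
grip_width: 0.004
gripper_force: 0.0
```

```bash
python3 st.py
```

```text
7.6 [886.  138.  572.9] [0.082 0.803 0.023 0.036 1.817 1.52 ] [-0.2  0.7  0.5]
[[ 0.868  0.151  0.473]
 [ 0.131 -0.989  0.075]
 [ 0.479 -0.003 -0.878]]
lean 28.605077480364717 az 8.95317712236396 yaxis 8.670824381162877
```

Emit:
{"method": "move_arm", "body": {"series": [[45, 0, 0, 0], [45, 0, 0, 0], [45, 0, 0, 0], [0, 0, 0, 0]]}}

```text
clock: 8.0
position: [926.3, 143.8, 580.3]
tool_rot: [0.953, 0.072, 0.293, -0.024]
contact_force: [-0.5, 0.0, -0.8]
grip_width: 0.004
gripper_force: 0.0
```

```bash
python3 st.py
```

```text
8.0 [926.3 143.8 580.3] [0.083 0.819 0.024 0.041 1.704 1.521] [-0.5  0.  -0.8]
[[ 0.818  0.151  0.555]
 [ 0.123 -0.989  0.087]
 [ 0.562 -0.003 -0.827]]
lean 34.16429267151873 az 8.940613363074268 yaxis 8.686340745769197
```

```bash
cat > tgt.py <<'E'
from fit import *
import sys
from scipy.spatial.transform import Rotation as R
def shift(W):
    s=sense(); m=R.from_quat(s['tool_rot']).as_matrix(); return (m.T@(np.array(W)-s['position'])).round(1)
E
python3 - <<'E'
from tgt import *
p=np.load("p.npy"); b=T(p,M["button_top"])[0]; s=sense(); z=R.from_quat(s['tool_rot']).as_matrix()[:,2]
print(b, b-180*z, shift(b-180*z))
E
```

```text
[ 663.9484383  -195.73133328  136.        ] [ 564.09438364 -211.44058494  284.93752778] [-506.   297.4   12.4]
```

Emit:
{"method": "move_arm", "body": {"series": [[-36, 21, 0, 0], [-36, 21, 0, 0], [-36, 21, 0, 0], [-36, 21, 0, 0], [-36, 21, 0, 0], [-36, 21, 0, 0], [-36, 21, 0, 0], [-36, 21, 0, 0], [-36, 21, 0, 0], [-36, 21, 0, 0], [-36, 21, 0, 0], [-36, 21, 0, 0], [-36, 21, 0, 0], [-38, 24, 0, 0], [0, 0, 0, 0]]}}

```text
clock: 9.5
position: [592.1, -184.9, 322.3]
tool_rot: [0.954, 0.071, 0.29, -0.024]
contact_force: [1.1, -0.2, -0.6]
grip_width: 0.006
gripper_force: 0.0
```

```bash
python3 st.py; python3 - <<'E'
from tgt import *
cs={n:capture(n) for n in("side","top")}
for n in cs:
    for l in list(M): print(n,l,[(np.round(d["pixel"],1).tolist(),round(d["p"],2)) for d in spot_point(l,cs[n])[:2]])
p=np.load("p.npy"); b=T(p,M["button_top"])[0]; print(shift(b))
tp=sense()['position']
o=[]
for n,(x,y) in(("side",(170,60)),("top",(270,75))):
    q=proj(cs[n],[tp,b]);print(n,q.round(1))
    im=cv2.resize(cs[n]["image"][:,:,::-1][y:y+150,x:x+130],None,fx=3,fy=3,interpolation=cv2.INTER_CUBIC)
    for k in q: cv2.circle(im,tuple(int(v) for v in (k-[x,y])*3+1),4,(0,0,255),1)
    o.append(im)
cv2.imwrite("pics/pre.png",np.hstack(o))
E
```

```text
9.5 [ 592.1 -184.9  322.3] [-0.632 -0.322  1.841  0.436  1.215  0.722] [ 1.1 -0.2 -0.6]
[[ 0.821  0.149  0.551]
 [ 0.121 -0.989  0.088]
 [ 0.557 -0.006 -0.83 ]]
lean 33.883475499564405 az 9.060241908045729 yaxis 8.579269906362788
side unit [([234.9, 186.7], 0.59)]
side hoop [([229.2, 126.6], 0.58)]
side test_button [([236.6, 145.1], 0.62)]
side button_top [([237.4, 142.1], 0.37)]
side lever_hinge [([234.5, 173.1], 0.84)]
side lever_grip [([247.6, 157.0], 0.74), ([226.7, 127.5], 0.39)]
top unit [([311.3, 163.3], 0.98)]
top hoop [([319.2, 146.2], 0.62)]
top test_button [([338.1, 155.3], 0.4)]
top button_top [([136.9, 195.7], 0.75), ([341.3, 150.2], 0.37)]
top lever_hinge [([298.8, 163.2], 0.68)]
top lever_grip [([300.2, 177.7], 0.67)]
[-53.7  23.9 194.1]
side [[253.8  96. ]
 [237.6 142.3]]
top [[348.5 165. ]
 [340.  154.3]]
```

View pics/pre.png

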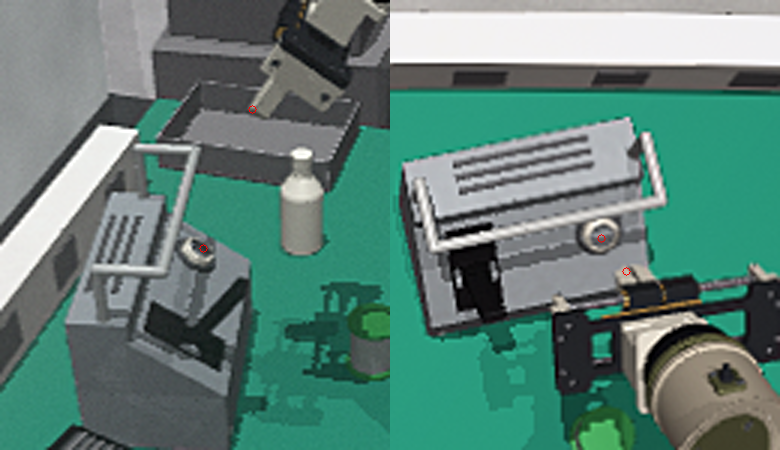

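```bash
python3 - <<'E'
from tgt import *
cs={n:capture(n) for n in("side","top")}
D={"side":dict(unit=[(234.1,183.7),(234.9,186.7)],hoop=[(228.2,127.4),(229.2,126.6)],test_button=[(232.4,143.5),(236.6,145.1)],button_top=[(236.7,143.1),(237.4,142.1),],lever_hinge=[(234.9,173.7),(234.5,173.1)],lever_grip=[(247.1,159.6),(247.6,157)]),
"top":dict(unit=[(311.8,163),(311.3,163.3)],hoop=[(319.2,146.2)],test_button=[(339.9,153.4),(338.1,155.3)],button_top=[(341.3,150.2),(344.7,152.3)],lever_hinge=[(301.4,165.4),(298.8,163.2)],lever_grip=[(301.1,176.5),(300.2,177.7)])}
def hand(n,pts,x,y): return [(X,(x+u/3-.5,y+v/3-.5)) for X,(u,v) in pts]
# own readings in pics/pre.png : hoop front corners, block edges, collar centre
H={"side":hand("side",[((-4,-112,236),(198,149)),((-4,112,236),(163,269)),((-60,120,0),(232,449))],170,60)[:2],
"top":hand("top",[((-4,-112,236),(660-390,202)),((-4,112,236),(436-390,245)),((35,-120,175),(636-390,160)),((100,120,175),(403-390,160)),((100,-120,175),(630-390,119)),((-60,120,85),(430-390,331)),((-5,-70,129),(600-390,234))],270,75)}
obs=[(n,M[l],px,1) for n in D for l in D[n] for px in D[n][l]]+[(n,X,px,2) for n in H for X,px in H[n]]
res=lambda p:np.concatenate([w*(proj(cs[n],T(p,X))[0]-px) for n,X,px,w in obs])
r=least_squares(res,np.load("p.npy"),loss="soft_l1",f_scale=1.5);print(r.x)
for o,e in zip(obs,res(r.x).reshape(-1,2)): 
    if o[3]==2: print(o[0],o[1],(e/2).round(1))
for n in("side","top"):print(n,np.median([e for o,e in zip(obs,res(r.x).reshape(-1,2)) if o[0]==n and o[3]==1],axis=0))
np.save("p.npy",r.x); print(T(r.x,M["button_top"]),shift(T(r.x,M["button_top"])[0]))
E
```

```text
[ 6.62730236e+02 -1.26145677e+02  1.98638390e-01]
side (-4, -112, 236) [-0.2  0.5]
side (-4, 112, 236) [-0.2  1. ]
top (-4, -112, 236) [ 0.5 -0.2]
top (-4, 112, 236) [-0.8  0.7]
top (35, -120, 175) [3.6 5.6]
top (100, 120, 175) [-0.5  0.4]
top (100, -120, 175) [ 0.6 -1.1]
top (-60, 120, 85) [ 0.3 -1.2]
top (-5, -70, 129) [ 0.1 -0.1]
side [-0.40225894  0.32282208]
top [0.97009737 0.05409985]
[[ 666.74030129 -196.74255667  136.        ]] [-51.4  25.2 195.6]
```

Emit:
{"method": "move_arm", "body": {"series": [[-18, 8, 0, 0], [-18, 8, 0, 0], [-18, 9, 0, 0], [0, 0, 40, 0], [0, 0, 40, 0], [0, 0, 40, 0], [0, 0, 30, 0], [0, 0, 20, 0], [0, 0, 5, 0], [0, 0, 0, 0], [0, 0, 0, 0]]}}

```text
clock: 11.4
position: [653.4, -199.4, 153.0]
tool_rot: [0.953, 0.073, 0.294, -0.023]
contact_force: [-0.1, -1.0, 1.3]
grip_width: 0.005
gripper_force: 0.0
```

```bash
python3 st.py; python3 - <<'E'
from tgt import *
p=np.load("p.npy"); b=T(p,M["button_top"])[0]; print(shift(b)); tp=sense()['position']
o=[]
for n,(x,y) in(("side",(170,60)),("top",(270,75))):
    c=capture(n)
    q=proj(c,[tp,b])
    im=cv2.resize(c["image"][:,:,::-1][y:y+150,x:x+130],None,fx=3,fy=3,interpolation=cv2.INTER_CUBIC)
    for k in q: cv2.circle(im,tuple(int(v) for v in (k-[x,y])*3+1),4,(0,0,255),1)
    o.append(im)
cv2.imwrite("pics/pre2.png",np.hstack(o))
E
```

```text
11.4 [ 653.4 -199.4  153. ] [-0.585 -0.035  1.905  0.518  0.874  0.577] [-0.1 -1.   1.3]
[[ 0.817  0.152  0.557]
 [ 0.125 -0.988  0.087]
 [ 0.563 -0.001 -0.826]]
lean 34.29658502841838 az 8.86725869078577 yaxis 8.759187457036003
[ 1.6 -0.5 21.7]
```

View pics/pre2.png

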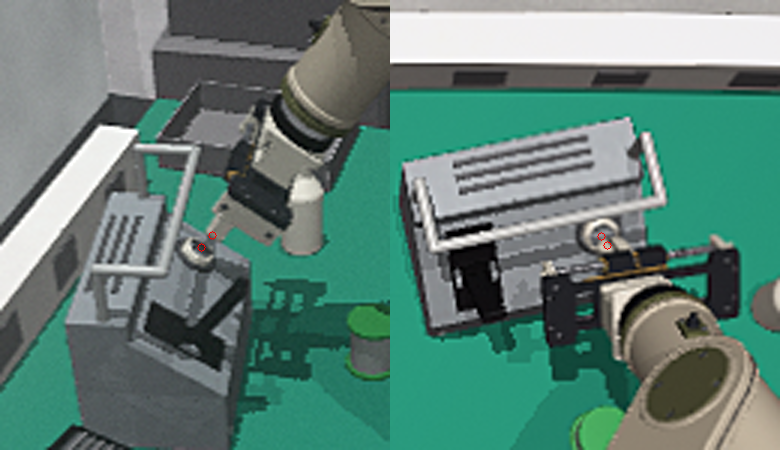

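The closed fingertips are at about (212,236) in the left crop, just off the button at (198,250) and lined up with it. Now a slow approach and press.

Emit:
{"method": "move_arm", "body": {"series": [[0, 0, 7, 0], [0, 0, 7, 0], [0, 0, 3, 0], [0, 0, 2, 0], [0, 0, 0, 0], [0, 0, 0, 0]]}}

```text
clock: 12.1
position: [663.7, -197.1, 135.8]
tool_rot: [0.953, 0.073, 0.293, -0.024]
contact_force: [-0.3, -1.3, 1.4]
grip_width: 0.005
gripper_force: 0.0
```

Emit:
{"method": "move_arm", "body": {"series": [[0, 0, 2, 0], [0, 0, 2, 0], [0, 0, 0, 0]]}}

```text
clock: 12.4
position: [666.2, -197.0, 133.0]
tool_rot: [0.953, 0.073, 0.294, -0.023]
contact_force: [-3.1, -0.8, 3.3]
grip_width: 0.008
gripper_force: 1.9
```

Emit:
{"method": "move_arm", "body": {"series": [[0, 0, 2, 0], [0, 0, 0, 0]]}}

```text
clock: 12.6
position: [667.3, -196.7, 131.3]
tool_rot: [0.953, 0.073, 0.294, -0.023]
contact_force: [-3.0, -1.0, 4.6]
grip_width: 0.004
gripper_force: 2.6
```

Contact at about the expected depth, with a force of about 5 N. I'll keep pressing.

Emit:
{"method": "move_arm", "body": {"series": [[0, 0, 1.5, 0], [0, 0, 1.5, 0], [0, 0, 0, 0]]}}

```text
clock: 12.9
position: [668.9, -196.4, 128.3]
tool_rot: [0.953, 0.073, 0.293, -0.024]
contact_force: [-2.3, -0.5, 3.6]
grip_width: 0.004
gripper_force: 2.1
```

```bash
python3 - <<'E'
from h import *
for n in("side","top"):
    print([(np.round(d["pixel"],1).tolist(),round(d["p"],2)) for d in spot_point("lever_grip",capture(n))[:2]])
E
```

```text
[([255.6, 164.5], 0.51)]
[([303.5, 187.2], 0.86)]
```

```bash
python3 - <<'E'
from tgt import *
p=np.load("p.npy")
g=lambda a:T(p,(-16-80*np.cos(np.radians(56)-a),65,109+80*np.sin(np.radians(56)-a)))[0]
for n in("side","top"):
    c=capture(n); save(c,n+"d.png") 
    print(n,[(np.round(d["pixel"],1).tolist(),round(d["p"],2)) for d in spot_point("lever_grip",c)[:2]])
    for a in(0.05,.6,1.1): print(a,proj(c,g(a)).round(1))
E
```

```text
side [([260.4, 177.9], 0.65)]
0.05 [[247.3 158.5]]
0.6 [[256.1 167.7]]
1.1 [[257.9 177.4]]
top [([301.6, 189.6], 0.68)]
0.05 [[302.7 177.3]]
0.6 [[303.6 187.3]]
1.1 [[302.8 190.4]]
```

The lever has dropped: the seen pixels match the 1.1 rad prediction in both views. Now I retreat and open the gripper.

Emit:
{"method": "move_arm", "body": {"series": [[0, 0, -10, 0], [0, 0, -30, 0], [0, 0, -40, 0], [0, 0, -40, 0], [0, 0, -40, -2.5], [0, 0, 0, 0]], "claw": 1}}

```text
clock: 13.9
position: [579.8, -212.5, 267.7]
tool_rot: [0.95, 0.094, 0.297, -0.014]
contact_force: [0.9, 0.7, 1.6]
grip_width: 0.008
gripper_force: 0.0
```

```bash
cat >> tgt.py <<'E'
p=np.load("p.npy")
g=lambda a,r=80:T(p,(-16-r*np.cos(np.radians(56)-a),65,109+r*np.sin(np.radians(56)-a)))[0]
def zax(): return R.from_quat(sense()['tool_rot']).as_matrix()[:,2]
E
python3 st.py; python3 - <<'E'
from tgt import *
print(g(1.1),shift(g(1.1)+16*zax()))
for n in("side","top"):
    c=capture(n)
    for l in("lever_grip","lever_hinge"):print(n,l,[(np.round(d["pixel"],1).tolist(),round(d["p"],2)) for d in spot_point(l,c)[:2]],proj(c,g(1.1)),proj(c,g(1.1,0)))
E
```

```text
13.9 [ 579.8 -212.5  267.7] [-0.701 -0.306  1.931  0.487  1.137  0.55 ] [0.9 0.7 1.6]
[[ 0.806  0.188  0.561]
 [ 0.171 -0.982  0.082]
 [ 0.566  0.03  -0.824]]
lean 34.55542227884822 az 8.318760481294724 yaxis 10.815402151369588
[556.38002808 -81.24942958  99.21531169] [ -91.8 -138.3  152.4]
side lever_grip [([259.4, 176.4], 0.61)] [[257.93641871 177.39411358]] [[233.09387829 173.72282208]]
side lever_hinge [([233.2, 171.5], 0.73), ([235.9, 147.7], 0.49)] [[257.93641871 177.39411358]] [[233.09387829 173.72282208]]
top lever_grip [([301.5, 187.6], 0.52)] [[302.76831479 190.4023833 ]] [[297.64860287 165.45409985]]
top lever_hinge [([303.9, 168.9], 0.96)] [[302.76831479 190.4023833 ]] [[297.64860287 165.45409985]]
```

Emit:
{"method": "move_arm", "body": {"series": [[-23, -35, 0, 0], [-23, -35, 0, 0], [-23, -35, 0, 0], [-23, -33, 0, 0], [0, 0, 25, 0], [0, 0, 25, 0], [0, 0, 25, 0], [0, 0, 0, 0], [0, 0, 0, 0]], "claw": -0.4}}

```text
clock: 15.1
position: [520.1, -82.8, 142.4]
tool_rot: [0.952, 0.094, 0.292, -0.018]
contact_force: [0.2, -1.2, -0.0]
grip_width: 0.691
gripper_force: 0.0
```

```bash
python3 st.py; python3 - <<'E'
from tgt import *
print(shift(g(1.1)+16*zax())); tp=sense()['position']
o=[]
for n,(x,y) in(("side",(185,85)),("top",(240,95))):
    c=capture(n)
    q=proj(c,[tp,g(1.1),g(1.1)+16*zax()])
    im=cv2.resize(c["image"][:,:,::-1][y:y+150,x:x+130],None,fx=3,fy=3,interpolation=cv2.INTER_CUBIC)
    for k in q: cv2.circle(im,tuple(int(v) for v in (k-[x,y])*3+1),4,(0,0,255),1)
    o.append(im)
cv2.imwrite("pics/lev.png",np.hstack(o))
E
```

```text
15.1 [520.1 -82.8 142.4] [-0.513 -0.575  2.35   0.451  0.931  0.67 ] [ 0.2 -1.2 -0. ]
[[ 0.812  0.189  0.553]
 [ 0.168 -0.982  0.09 ]
 [ 0.56   0.02  -0.828]]
lean 34.0568713372638 az 9.241730604886694 yaxis 10.908906737927845
[ 5.5  4.5 72. ]
```

View pics/lev.png

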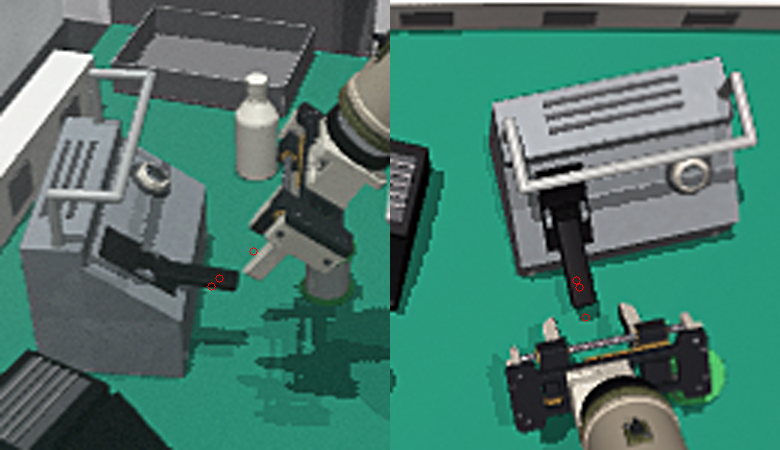

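The left crop shows the lever down with its end at (237,283). In the right crop the fingers at (550,330) and (628,320) straddle its line. Go in and grip.

Emit:
{"method": "move_arm", "body": {"series": [[5, 2, 20, 0], [0, 0, 20, 0], [0, 0, 20, 0], [0, 0, 10, 0], [0, 0, 0, 0]]}}

```text
clock: 15.7
position: [564.2, -78.7, 88.5]
tool_rot: [0.951, 0.093, 0.293, -0.018]
contact_force: [0.3, 0.4, 0.4]
grip_width: 0.7
gripper_force: 0.0
```

Emit:
{"method": "move_arm", "body": {"series": [[0, 0, 0, 0], [0, 0, 0, 0], [0, 0, 0, 0], [0, 0, 0, 0], [0, 0, 0, 0], [0, 0, 0, 0]], "claw": 1, "squeeze": 25}}

```text
clock: 16.3
position: [564.6, -79.7, 89.4]
tool_rot: [0.951, 0.093, 0.294, -0.016]
contact_force: [0.2, -4.2, -0.0]
grip_width: 0.276
gripper_force: 25.0
```

```bash
python3 st.py; python3 - <<'E'
from tgt import *
print(shift(g(1.1)+16*zax()))
s=sense();print(s['grip_width']*93,s['gripper_force'])
m=R.from_quat(s['tool_rot']).as_matrix()
A=np.linspace(1.1,-0.1,13); P=np.array([g(a) for a in A]); print((np.diff(P,axis=0)@m).round(1).tolist())
E
```

```text
16.3 [564.6 -79.7  89.4] [-0.444 -0.335  2.291  0.492  0.734  0.637] [ 0.2 -4.2 -0. ]
[[ 0.809  0.187  0.556]
 [ 0.168 -0.982  0.086]
 [ 0.562  0.024 -0.826]]
lean 34.26423823328521 az 8.758576665685771 yaxis 10.798990610359782
[-1.4  0.2  3.2]
25.65909223416376 25.001590847969055
[[4.0, 0.2, -6.9], [4.7, 0.2, -6.5], [5.3, 0.2, -6.0], [5.9, 0.2, -5.4], [6.4, 0.2, -4.8], [6.8, 0.1, -4.2], [7.2, 0.1, -3.4], [7.5, 0.1, -2.7], [7.8, 0.1, -1.9], [7.9, 0.1, -1.2], [8.0, 0.1, -0.4], [8.0, 0.0, 0.4]]
```

The grip holds 25.7 mm, which matches the 26 mm lever. Lift along the arc.

Emit:
{"method": "move_arm", "body": {"series": [[4, 0.2, -6.9, 0], [4.7, 0.2, -6.5, 0], [5.3, 0.2, -6, 0], [5.9, 0.2, -5.4, 0], [6.4, 0.2, -4.8, 0], [6.8, 0.1, -4.2, 0], [7.2, 0.1, -3.4, 0], [7.5, 0.1, -2.7, 0], [0, 0, 0, 0]]}}

```text
clock: 17.2
position: [580.3, -76.2, 148.0]
tool_rot: [0.951, 0.094, 0.293, -0.017]
contact_force: [-6.9, -7.9, -0.9]
grip_width: 0.28
gripper_force: 24.9
```

Emit:
{"method": "move_arm", "body": {"series": [[7.8, 0.1, -1.9, 0], [7.9, 0.1, -1.2, 0], [6, 0, -0.3, 0], [0, 0, 0, 0]]}}

```text
clock: 17.6
position: [595.9, -73.1, 162.7]
tool_rot: [0.952, 0.094, 0.292, -0.017]
contact_force: [-5.1, -5.8, -0.7]
grip_width: 0.269
gripper_force: 24.9
```

```bash
python3 st.py; python3 - <<'E'
from tgt import *
for a in (.05,0,-.05,-.1): print(a,shift(g(a)+13*zax()))
print(sense()['grip_width']*93)
for n in("side","top"):
    c=capture(n)
    print(n,[(np.round(d["pixel"],1).tolist(),round(d["p"],2)) for d in spot_point("lever_grip",c)[:2]],[proj(c,g(a)).round(1) for a in(.2,.05,-.1)])
E
```

```text
17.6 [595.9 -73.1 162.7] [-0.395 -0.347  2.155  0.4    0.852  0.789] [-5.1 -5.8 -0.7]
[[ 0.812  0.188  0.553]
 [ 0.168 -0.982  0.087]
 [ 0.56   0.023 -0.828]]
lean 34.06082379064422 az 8.909403672224647 yaxis 10.830418622299717
0.05 [-1.6  0.5 -0.6]
0 [ 2.3  0.6 -0.7]
-0.05 [ 6.3  0.6 -0.6]
-0.1 [10.3  0.6 -0.3]
25.01987976731516
side [([253.0, 158.4], 0.5), ([232.6, 186.4], 0.18)] [array([[250.3, 160.7]]), array([[247.3, 158.5]]), array([[243.9, 156.7]])]
top [([303.3, 175.5], 0.43)] [array([[303.1, 180.6]]), array([[302.7, 177.3]]), array([[302.2, 173.6]])]
```

Emit:
{"method": "move_arm", "body": {"series": [[3, 0, 0, 0], [3, 0, 0, 0], [2, 0, 0, 0], [0, 0, 0, 0]]}}

```text
clock: 18.2
position: [602.4, -71.8, 167.4]
tool_rot: [0.951, 0.094, 0.293, -0.017]
contact_force: [-6.7, -5.7, 1.5]
grip_width: 0.262
gripper_force: 24.1
```

Emit:
{"method": "move_arm", "body": {"series": [[2, 0, 0, 0], [2, 0, 0, 0], [0, 0, 0, 0]]}}

```text
clock: 18.5
position: [606.1, -71.0, 169.9]
tool_rot: [0.951, 0.094, 0.293, -0.017]
contact_force: [-2.6, -5.1, -2.4]
grip_width: 0.236
gripper_force: 28.7
```

```bash
python3 - <<'E'
from tgt import *
s=sense(); print(shift(g(-.1)+13*zax()), R.from_quat(s['tool_rot']).as_matrix().T@s['contact_force'])
E
```

```text
[-2.3  0.5 -0.1] [-4.33650812  4.46060977  0.0750474 ]
```

```bash
python3 - <<'E'
from tgt import *
print(sense()['grip_width']*93); tp=sense()['position']
o=[]
for n,(x,y) in(("side",(185,85)),("top",(240,95))):
    c=capture(n)
    q=proj(c,[tp,g(-.08,0),g(-.08,100)])
    print([(np.round(d["pixel"],1).tolist(),round(d["p"],2)) for d in spot_point("lever_grip",c)[:2]])
    im=cv2.resize(c["image"][:,:,::-1][y:y+150,x:x+130],None,fx=3,fy=3,interpolation=cv2.INTER_CUBIC)
    for k in q: cv2.circle(im,tuple(int(v) for v in (k-[x,y])*3+1),4,(0,0,255),1)
    o.append(im)
cv2.imwrite("pics/up.png",np.hstack(o))
E
```

```text
21.958133214111403
[([229.4, 128.5], 0.49), ([248.4, 158.2], 0.41)]
[([300.5, 174.8], 0.64)]
```

View pics/up.png

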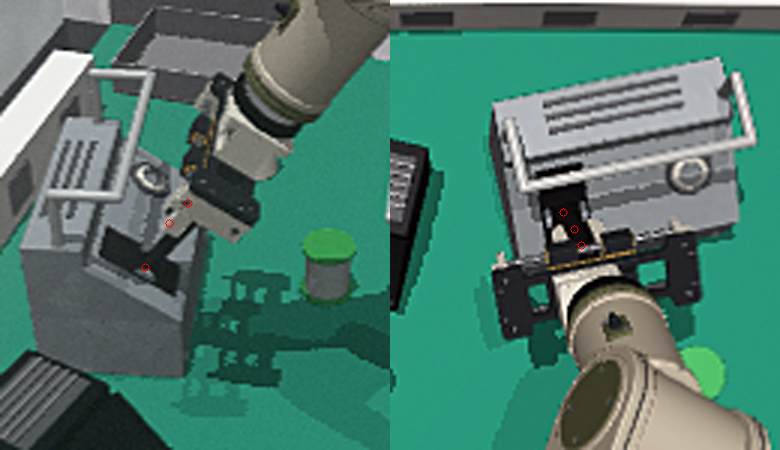

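In the left crop the lever's end, near (190,230), lags in front of the fingers, so the pads slipped. I'll open, see where the lever settles, and regrip harder.

Emit:
{"method": "move_arm", "body": {"series": [[0, 0, 0, 0], [0, 0, 0, 0], [0, 0, 0, 0], [0, 0, -30, 0], [0, 0, -30, 0], [0, 0, -30, 0], [0, 0, 0, 0]], "claw": -0.4}}

```text
clock: 19.4
position: [557.5, -79.1, 250.4]
tool_rot: [0.95, 0.094, 0.297, -0.015]
contact_force: [0.2, 0.0, 0.9]
grip_width: 0.694
gripper_force: 0.0
```

```bash
python3 - <<'E'
from tgt import *
for n in("side","top"):
    c=capture(n)
    for l in("lever_grip",): print(n,[(np.round(d["pixel"],1).tolist(),round(d["p"],2)) for d in spot_point(l,c)[:2]],[proj(c,g(a)).round(1)[0].tolist() for a in(1.1,.3,.05,-.1)])
for a in (1.1,.05): print(shift(g(a)+16*zax()))
print(sense()['clock'])
E
```

```text
side [([246.9, 159.1], 0.58), ([262.7, 264.0], 0.47)] [[257.9, 177.4], [252.1, 162.3], [247.3, 158.5], [243.9, 156.7]]
top [([301.6, 175.4], 0.48)] [[302.8, 190.4], [303.3, 182.6], [302.7, 177.3], [302.2, 173.6]]
[-81.6   0.2 135.2]
[-14.2   1.5  91.8]
19.6
```

The lever stayed up at about 0.05 rad. I'll back off a bit more and confirm with a picture.

Emit:
{"method": "move_arm", "body": {"series": [[0, 0, -40, 0], [0, 0, -40, 0], [0, 0, 0, 0], [0, 0, 0, 0], [0, 0, 0, 0], [0, 0, 0, 0]]}}

```text
clock: 20.2
position: [511.9, -84.7, 308.7]
tool_rot: [0.952, 0.093, 0.292, -0.018]
contact_force: [0.2, -0.1, 0.5]
grip_width: 0.696
gripper_force: 0.0
```

```bash
python3 - <<'E'
from tgt import *
o=[]
for n,(x,y) in(("side",(185,85)),("top",(240,95))):
    c=capture(n)
    print(n,[(np.round(d["pixel"],1).tolist(),round(d["p"],2)) for d in spot_point("lever_grip",c)[:2]])
    o.append(cv2.resize(c["image"][:,:,::-1][y:y+150,x:x+130],None,fx=3,fy=3,interpolation=cv2.INTER_CUBIC))
cv2.imwrite("pics/end.png",np.hstack(o))
E
```

```text
side [([249.6, 155.9], 0.6)]
top [([302.0, 177.3], 0.55)]
```

View pics/end.png

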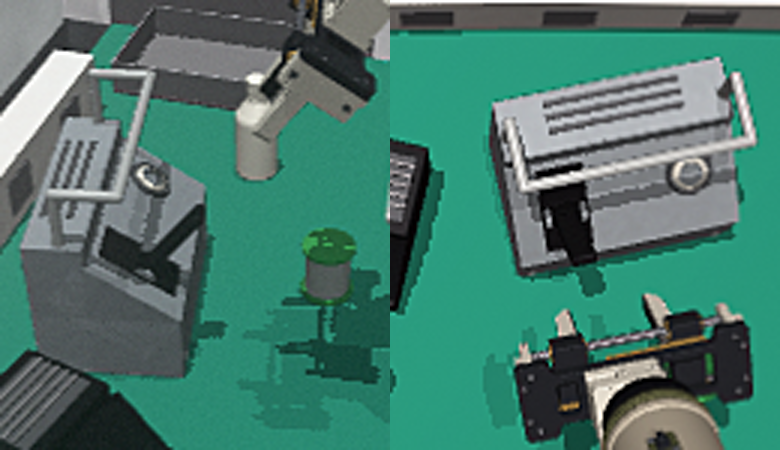

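The lever stands up by itself, with its end at (200,210) in the left crop as at the start. The gripper is clear, so I'm handing in.

```bash
python3 -c "
from workcell import close_job;print(close_job())"
```

```text
the job is handed in; nothing more can be done
None
```

The trip test is done and handed in: the button was pressed at about 5 N, the lever dropped fully, then was lifted and stayed latched on its own at about 0.05 rad, with the gripper clear; no verdict was returned.

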